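Put the hip demonstration set in order

TASK

Put the hip demonstration set in order: stand the three trial heads upright on the row of marks by size, centred, the smallest on the one-dot mark, the middle one on two dots and the largest on three dots. Lay the left-hand and the right-hand angle plate flat, blade up, each in the tray whose floor shows its own outline, and leave everything released and at rest.

Things in the scene. Friction and masses are not known exactly. Their poses are not given: they have to be found in the camera images.
- head_small: Yellow plastic trial head of a hip set: a dome on a flat foot, 30 mm in diameter and 27 mm high; its side is straight and upright from 6 to 14 mm above the foot. Loose, standing dome up; foot 22 mm across. Origin: centre of the foot's underside; z up along its axis. Under 0.15 kg.
- head_medium: Blue plastic trial head of a hip set: a dome on a flat foot, 40 mm in diameter and 36 mm high; its side is straight and upright from 8 to 18 mm above the foot. Loose, standing dome up; foot 29 mm across. Origin: centre of the foot's underside; z up along its axis. Under 0.15 kg.
- head_large: Green plastic trial head of a hip set: a dome on a flat foot, 50 mm in diameter and 45 mm high; its side is straight and upright from 10 to 22 mm above the foot. Loose, standing dome up; foot 36 mm across. Origin: centre of the foot's underside; z up along its axis. Under 0.15 kg.
- plate_left: Left-hand steel angle plate, loose, flat: bar 70 (its x) x 18 x 5 mm; at its +x end a foot 20 mm wide sticks out to +y, 31 mm from the centre line (seen from above, looking along the bar to the foot, it points left). Grip: upright blade on mid-bar, 30 mm along x, 10 mm thick along y, 5 to 33 mm above the underside. Origin: mid-bar underside, below the blade's centre; z up. About 0.1 kg.
- plate_right: Right-hand steel angle plate, loose, flat: bar 70 (its x) x 18 x 5 mm; at its +x end a foot 20 mm wide sticks out to -y, 31 mm from the centre line (seen from above, looking along the bar to the foot, it points right). Grip: upright blade on mid-bar, 30 mm along x, 10 mm thick along y, 5 to 33 mm above the underside. Origin: mid-bar underside, below the blade's centre; z up. About 0.1 kg.
- mark_1: Fixed round grey pad with white centre, 56 mm across, 3 mm thick, with 1 black dot on a white tab on its robot side: for the smallest head. In a row of three, 90 mm apart, on a board 12 mm high; one and three dots at the ends, either way round. Origin: centre of the underside, on the board; the head stands on the pad's top, 3 mm above it. y along the row, x away from the robot, z up.
- mark_2: Fixed round grey pad with white centre, 56 mm across, 3 mm thick, with 2 black dots on a white tab on its robot side: for the middle head. In a row of three, 90 mm apart, on a board 12 mm high; one and three dots at the ends, either way round. Origin: centre of the underside, on the board; the head stands on the pad's top, 3 mm above it. y along the row, x away from the robot, z up.
- mark_3: Fixed round grey pad with white centre, 56 mm across, 3 mm thick, with 3 black dots on a white tab on its robot side: for the largest head. In a row of three, 90 mm apart, on a board 12 mm high; one and three dots at the ends, either way round. Origin: centre of the underside, on the board; the head stands on the pad's top, 3 mm above it. y along the row, x away from the robot, z up.
- bin_left: Fixed low white open tray for the left-hand plate, 150 mm (its x) x 120 mm (its y), 30 mm high, walls and floor 4 mm thick, with a black outline of the left-hand plate drawn on its floor (foot at the +x end, towards +y). Origin: centre of its underside; z up. The plate fits in at any yaw.
- bin_right: Fixed low white open tray for the right-hand plate, 150 mm (its x) x 120 mm (its y), 30 mm high, walls and floor 4 mm thick, with a black outline of the right-hand plate drawn on its floor (foot at the +x end, towards -y). Origin: centre of its underside; z up. The plate fits in at any yaw.

How it is judged:
By the outcome, as a careful person would: the job done as asked, in the order asked, and still so for the second after the job is handed in, with the robot touching nothing.
It also fails if it takes over 128 s, if anything falls off the work surface, if the arm or the gripper's body presses on something with over 40 N, if the wrist force passes 120 N, or if a joint passes its speed limit or range.

ROBOT

A 7-joint arm with a two-finger parallel gripper is mounted at the origin on the work surface. World frame = base frame: x ahead of the robot, y to its left, z up, the work surface at z = 0. Lengths are in m, angles in rad, forces in N, time in s.
With the tool pointing down it reaches from about 0.425 to 0.95 m from the base axis. Payload 4.7 kg.
Tool frame: the origin (TCP) lies on the centre line of the jaws, within the pads' length; the fingertips stand robot.nose_length ahead of it and the grasp point (between the pads) lies 8 mm behind it (robot.nose_length is the distance from the TCP to the fingertips, in m); z points along the fingers, y is the line along which they close (so a half turn about z gives the same grasp; the last joint's range is limited). The gripper opens to 85 mm and grips with 20 to 120 N. Pads are 22 mm wide; open, the fingers measure 114 mm over their backs; the gripper's body (76 mm by 85 mm) begins 54 mm behind the grasp point. The pads swing forward as they close: fully open they stand 13 mm farther back than shut.
Start: joints at [-1.371, 0.469, -0.049, 1.532, 0.024, 1.141, -0.082], TCP at [0.153, 0.657, 0.242] pointing down, gripper open.
Joint ranges: [-2.59, 2.59], [-0.33, 1.99], [-1.39, 1.29], [0.1, 2.45], [-1.04, 4.18], [0.21, 1.99], [-2.66, 2.66]. Speed limits (rad/s): [2.57, 2.57, 3.14, 3.14, 3.14, 3.14, 3.14].

INTERFACE

Orientations are given as [roll, pitch, yaw] about the fixed x, y, z axes, in that order (R = Rz(yaw) Ry(pitch) Rx(roll)).
In Python, from plant import robot gives the robot as it stands. Calls block until the motion is done:
- robot.goto(position, orientation): joint-space move of the TCP to a pose.
- robot.move_straight(position, vel=0.15, attitude=None, contact_N=None): straight line of the TCP; attitude=None keeps the orientation; vel is the mean speed in m/s. With contact_N (N) it stops when the force on the tool has changed by that much, and returns True; else False.
- robot.move_joints(angles): joint-space move.
- robot.grip(opening, strength=None): opening from 0.0 (shut) to 1.0 (fully open); strength is the grip in N (None keeps the last); returns when the fingers have stopped.
- robot.sleep(seconds).
- robot.inverse_kinematics(position, orientation): joint angles nearest the present ones, or None.
- robot.sense(): the state.
- robot.grab_frame(name): name is "side" or "top"; returns a dict with "image" (384x512x3 uint8, red, green, blue), "range_z" (384x512 float32, m along the optical axis (not along the pixel's ray), 0 where there is no reading), "fx", "fy", "cx", "cy" (pixels), "dist_coeffs" ([k1, k2, p1, p2, k3] as OpenCV has them; the pictures are not rectified), "R" (3x3) and "t" (3): a world point X has camera coordinates R X + t. Camera axes: x right, y down, z forward; pixel columns grow to the right and rows downward; lengths in m; the calibration is good to about 2 mm. A picture is of the moment at which its call begins.
A pose or a line that the arm cannot do raises robot.IKError and nothing moves.
- robot.close_job(): hands the job in; it is judged then, once.
The state is a dict: "t": time; "joint_pos": joint angles; "joint_velocities": joint speeds; "effort": joint torques, N m; "tcp_pos": TCP position; "tcp_rot": TCP orientation; "wrist_force": force on the tool from outside, world axes, zero at the start; "torque": the same for the moment, N m; "opening": opening from 0.0 (shut) to 1.0 (fully open); "gripper_force": force on a finger pad.
Only numpy, scipy, OpenCV 4.12 (cv2) and the standard library are available. Lean on these libraries where they do the work, as an engineer would, in place of code of your own. Each camera call takes 0.05 s, during which the arm holds its last target. There are 200 camera calls.

## Working session

There is one attempt and no reset: what is moved stays moved. The work goes in short steps, each a Python script; the robot and the scene stay as the last script left them, time stands still between calls to the robot, and variables do not carry over. Pictures are saved under pics/ and viewed, at most 14 in all, crops included, and the job is handed in when it is done.

```bash
ls; mkdir -p pics; python3 - <<'E'
from plant import robot
import cv2,numpy as np,pickle
d={n:robot.grab_frame(n) for n in("top","side")}
pickle.dump(d,open("f0.pkl","wb"))
for n in d:
    cv2.imwrite(f"pics/{n}0.png",d[n]["image"][:,:,::-1])
    f=d[n];print(n,f["fx"],f["cx"],f["cy"],f["dist_coeffs"],"C",-f["R"].T@f["t"]);print(f["R"])
s=robot.sense();print(robot.nose_length,s["tcp_pos"],s["tcp_rot"],s["t"],s["opening"])
E
```

```text
pics
top 415.6354934763819 258.6206167088437 185.04960865834465 [-0.14911867  0.          0.          0.          0.        ] C [0.34592415 0.02134618 0.99972593]
[[-0.14301851 -0.98970116 -0.00610961]
 [-0.96849008  0.14121976 -0.20514373]
 [ 0.20389379 -0.02342225 -0.97871279]]
side 357.2713413472134 257.1623525385388 189.3126245315772 [0.00105132 0.         0.         0.         0.        ] C [ 0.32679035 -0.4821345   0.61834981]
[[ 0.92365547 -0.38307488  0.01068695]
 [-0.27004508 -0.67040286 -0.69111191]
 [ 0.27191217  0.63546334 -0.72266875]]
0.011 [0.15295503 0.65689232 0.24134475] [-3.13976131e+00  7.30359859e-05  2.91286375e+00] 0.1 0.9996343999514836
```

View pics/top0.png

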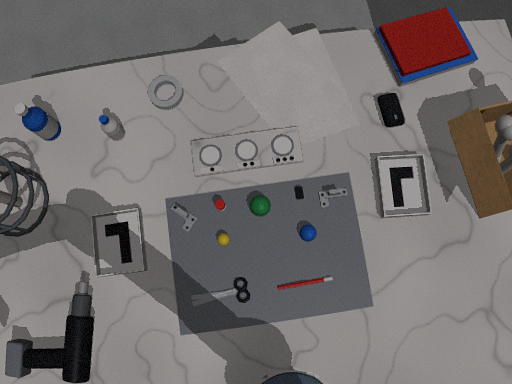

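View pics/side0.png

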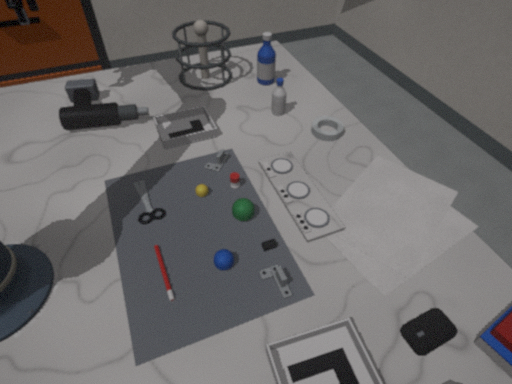

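```bash
cat > h.py <<'E'
from plant import robot
import cv2,numpy as np,pickle
def K(f): return np.array([[f["fx"],0,f["cx"]],[0,f["fy"],f["cy"]],[0,0,1.]])
def rays(f,px):
    u=cv2.undistortPoints(np.asarray(px,float).reshape(-1,1,2),K(f),np.array(f["dist_coeffs"])).reshape(-1,2)
    return -f["R"].T@f["t"], np.c_[u,np.ones(len(u))]@f["R"]
def onplane(f,px,z):
    C,d=rays(f,px); z=np.broadcast_to(z,len(d)); return C+d*((z-C[2])/d[:,2])[:,None]
def proj(f,X):
    return cv2.projectPoints(np.asarray(X,float).reshape(-1,1,3),cv2.Rodrigues(f["R"])[0],f["t"],K(f),np.array(f["dist_coeffs"]))[0].reshape(-1,2)
def ortho(f,c,half,z,s=0.0005):
    """top-down picture (up=+x, left=+y) of plane z around c"""
    n=int(2*half/s); r=half-(np.arange(n)+.5)*s
    X,Y=np.meshgrid(c[0]+r,c[1]+r,indexing="ij")
    p=proj(f,np.c_[X.ravel(),Y.ravel(),np.full(X.size,z)]).astype(np.float32).reshape(n,n,2)
    return cv2.remap(f["image"],p[...,0],p[...,1],cv2.INTER_CUBIC)
def cloud(f):
    v,u=np.mgrid[:384,:512]; C,d=rays(f,np.c_[u.ravel(),v.ravel()])
    return (C+d*f["range_z"].reshape(-1,1)).reshape(384,512,3)
E
python3 - <<'E'
from h import *
d=pickle.load(open("f0.pkl","rb"))
f=d["top"]; P=cloud(f)
for n,p in dict(pa=(183,215),pb=(333,196),m1=(210,155),m2=(246,150),m3=(283,146),tl=(120,243),tr=(403,184),y=(223,239),g=(260,205),b=(308,233),red=(220,204),blk=(299,191),bot=(110,125)).items():
    print(n,onplane(f,[p],0)[0].round(3),P[p[1],p[0]].round(3))
def crop(n,x,y,w,h): 
    im=d[n]["image"][y-h//2:y+h//2,x-w//2:x+w//2,::-1]
    return cv2.resize(im,(266,266),interpolation=cv2.INTER_CUBIC)
a=np.hstack([crop("top",183,215,44,44),crop("top",333,196,44,44),crop("top",246,150,130,130)])
b=np.hstack([crop("side",217,160,44,44),crop("side",277,280,48,48),crop("side",186,127,80,80)])
cv2.imwrite("pics/m1.png",np.vstack([a,b]))
E
```

```text
pa [0.507 0.191 0.   ] [0.506 0.189 0.006]
pb [ 0.501 -0.179 -0.   ] [ 0.5   -0.178  0.007]
m1 [0.648 0.107 0.   ] [0.642 0.105 0.019]
m2 [0.648 0.016 0.   ] [0.643 0.016 0.015]
m3 [ 0.645 -0.077  0.   ] [ 0.64  -0.076  0.016]
tl [0.46  0.353 0.   ] [0.459 0.351 0.007]
tr [ 0.505 -0.36   0.   ] [ 0.504 -0.359  0.003]
y [0.435 0.101 0.   ] [0.433 0.099 0.028]
g [0.505 0.001 0.   ] [0.498 0.002 0.041]
b [ 0.42  -0.103  0.   ] [ 0.417 -0.099  0.038]
red [0.521 0.097 0.   ] [0.515 0.095 0.036]
blk [ 0.525 -0.098 -0.   ] [ 0.524 -0.097  0.009]
bot [0.768 0.357 0.   ] [0.734 0.33  0.082]
```

View pics/m1.png

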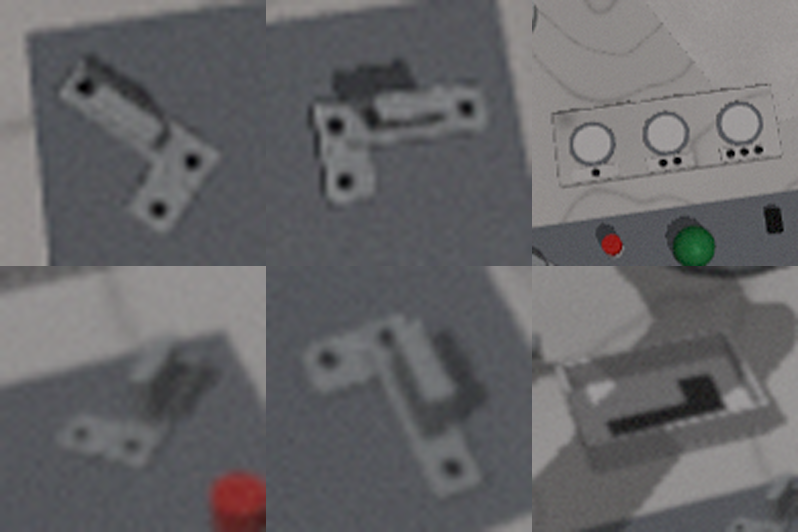

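```bash
python3 - <<'E'
from h import *
d=pickle.load(open("f0.pkl","rb"))
rng={"y":((20,35),.0135),"g":((45,80),.0225),"b":((100,125),.018)}
near={"y":(.435,.1),"g":(.5,.002),"b":(.42,-.1)}
for k,((lo,hi),z) in rng.items():
    for n in("top","side"):
        f=d[n]; hsv=cv2.cvtColor(f["image"],cv2.COLOR_RGB2HSV)
        m=cv2.inRange(hsv,(lo,110,40),(hi,255,255))
        c=proj(f,[[*near[k],z]])[0]; g=np.zeros_like(m); cv2.circle(g,tuple(int(v) for v in c),22,255,-1); m&=g
        nn,l,st,ce=cv2.connectedComponentsWithStats(m); i=1+st[1:,4].argmax()
        cn=cv2.findContours((l==i).astype(np.uint8),0,2)[0][0]
        (ex,ey),ax,an=cv2.fitEllipse(cv2.convexHull(cn)) 
        print(k,n,st[i],ce[i].round(1),(round(ex,1),round(ey,1)),onplane(f,[ce[i]],z)[0].round(4),onplane(f,[(ex,ey)],z)[0].round(4))
f=d["top"]
B=lambda im:cv2.resize(im,(400,300-0) ) 
def pic(f,c,half,z,px):
    s=2*half/px; im=ortho(f,c,half,z,s)[:,:,::-1].copy()
    for t in np.arange(-half+.01,half,.01)[::1]:
        p=int((half-t)/s); cv2.line(im,(p,0),(p,5 if abs(t)>1e-6 else 12),(0,255,255),1); cv2.line(im,(0,p),(5 if abs(t)>1e-6 else 12,p),(0,255,255),1)
    return im
# row1 plates at z=.005 300px=100mm; row2 trays 
a=np.hstack([pic(f,(.505,.19),.05,.005,400),pic(f,(.5,-.18),.05,.005,400)])
cv2.imwrite("pics/o1.png",a)
b=np.hstack([pic(f,(.46,.353),.1,.004,400),pic(f,(.505,-.36),.1,.004,400)])
cv2.imwrite("pics/o2.png",b)
# marks: bright circle centroids in ortho at z=.015
s=.0005
for c in((.642,.105),(.643,.016),(.640,-.076)):
    im=cv2.cvtColor(ortho(f,c,.04,.015,s),cv2.COLOR_RGB2GRAY)
    t,m=cv2.threshold(im,0,255,cv2.THRESH_OTSU); 
    h=cv2.HoughCircles(cv2.GaussianBlur(im,(5,5),0),cv2.HOUGH_GRADIENT,1,100,param1=60,param2=15,minRadius=35,maxRadius=62)
    h=h[0,0]; print(c,h, c[0]+.04-(h[1]+.5)*s, c[1]+.04-(h[0]+.5)*s)
    im2=im.copy()
E
```

```text
y top [217 233  13  13 122] [223.2 238.9] (223.1, 238.9) [0.4345 0.0995 0.0135] [0.4344 0.0996 0.0135]
y side [196 184  12  13 120] [201.3 189.9] (201.4, 189.9) [0.4328 0.0965 0.0135] [0.4328 0.0966 0.0135]
g top [250 196  20  20 327] [259.7 205.3] (259.8, 205.2) [0.5004 0.0025 0.0225] [0.5006 0.0022 0.0225]
g side [233 199  20  21 319] [242.1 208.7] (242.5, 209.0) [ 4.979e-01 -1.000e-04  2.250e-02] [ 0.4983 -0.0012  0.0225]
b top [300 225  17  16 221] [307.7 232.6] (307.7, 232.6) [ 0.4201 -0.1007  0.018 ] [ 0.42   -0.1006  0.018 ]
b side [214 249  20  21 333] [223.3 259.2] (223.3, 259.3) [ 0.4187 -0.1043  0.018 ] [ 0.4187 -0.1044  0.018 ]
(0.642, 0.105) [78.5 77.5 55.7] 0.643 0.1055
(0.643, 0.016) [80.5 78.5 45.6] 0.64350003 0.015500002
(0.64, -0.076) [76.5 72.5 45.4] 0.64350003 -0.0745
```

View pics/o1.png

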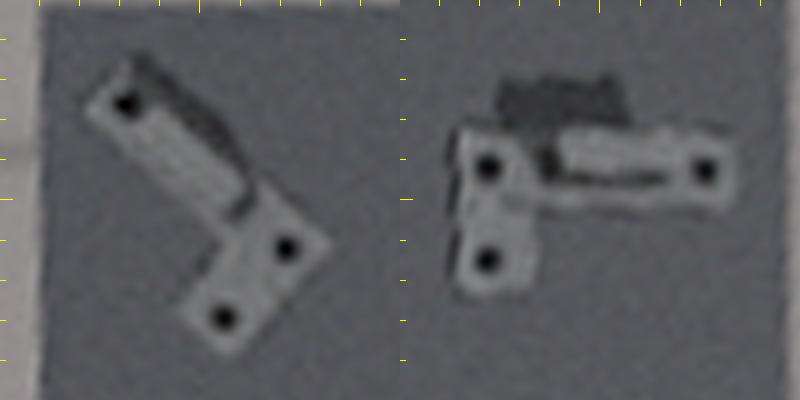

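View pics/o2.png

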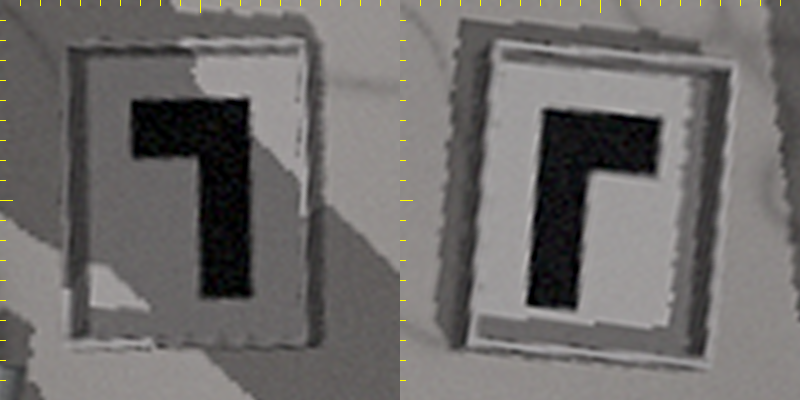

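```bash
cat > task.py <<'E'
import numpy as np
MARK={"y":(.643,.1055),"b":(.643,.0155),"g":(.643,-.0745)}
HEAD={"y":(.4337,.098),"b":(.4194,-.1025),"g":(.4992,.001)}
PL=(.508,-.179,1.557); PR=(.511,.188,-2.310)
TL=(.4615,.3575,0.0); TR=(.4995,-.357,-.075)
def drop(t,hand): # plate origin so that plate's bounding box is centred in the tray
    o=-.011*hand; return t[0]-np.sin(t[2])*o, t[1]+np.cos(t[2])*o
E
python3 - <<'E'
from h import *; from task import *
def ok(p,z,yaw):
    try: q=robot.inverse_kinematics([p[0],p[1],z],[np.pi,0,yaw]); return None if q is None else np.round(q,2)[[0,6]]
    except Exception as e: return None
for nm,p,zs in [("y",HEAD["y"],(.0125,.15)),("b",HEAD["b"],(.0125,.15)),("g",HEAD["g"],(.02,.15)),*[("m"+k,v,(.03,.15)) for k,v in MARK.items()],("PL",PL,(.02,.15)),("PR",PR,(.02,.15)),("TL",drop(TL,1),(.024,.15)),("TR",drop(TR,-1),(.024,.15))]:
    print(nm)
    for yaw in np.arange(-3,3.3,.5): print("  %.1f"%yaw,*[ok(p,z,yaw) for z in zs],end=";")
    print()
d=pickle.load(open("f0.pkl","rb")); f=d["side"]
for c in MARK.values():
    im=cv2.cvtColor(ortho(f,c,.04,.015),cv2.COLOR_RGB2GRAY)
    h=cv2.HoughCircles(cv2.GaussianBlur(im,(5,5),0),cv2.HOUGH_GRADIENT,1,100,param1=60,param2=15,minRadius=35,maxRadius=62)[0,0]
    print(c,h[2],c[0]+.04-(h[1]+.5)*.0005, c[1]+.04-(h[0]+.5)*.0005)
E
```

```text
y
  -3.0 [-0.39  1.5 ] [-0.57  1.49];  -2.5 [-0.34  1.92] [-0.52  1.97];  -2.0 [-0.26  2.32] [-0.42  2.43];  -1.5 [0.57 1.91] [0.63 2.37];  -1.0 [-1.01 -1.95] [-1.23 -2.37];  -0.5 [-1.01 -1.45] [-1.23 -1.87];  0.0 [-0.79 -1.25] [-0.95 -1.62];  0.5 [-0.65 -0.94] [-0.91 -1.14];  1.0 [-0.61 -0.5 ] [-0.83 -0.68];  1.5 [-0.57 -0.06] [-0.77 -0.21];  2.0 [-0.52  0.38] [-0.72  0.26];  2.5 [-0.47  0.82] [-0.66  0.74];  3.0 [-0.43  1.25] [-0.6   1.22];
b
  -3.0 [-0.09  2.17] [-0.54  2.13];  -2.5 [-0.08  2.66] [-0.52  2.62];  -2.0 [0.8 2.1] [1.11 2.36];  -1.5 [-0.55 -1.97] [-0.78 -2.44];  -1.0 [-0.55 -1.47] [-0.78 -1.94];  -0.5 [-0.55 -0.97] [-0.78 -1.44];  0.0 [-0.36 -0.74] [-0.6  -1.12];  0.5 [-0.33 -0.28] [-0.7  -0.54];  1.0 [-0.3   0.17] [-0.7  -0.04];  1.5 [-0.26  0.63] [-0.68  0.45];  2.0 [-0.23  1.07] [-0.67  0.94];  2.5 [-0.2   1.53] [-0.64  1.41];  3.0 [-0.11  1.91] [-0.54  1.84];
g
  -3.0 [-0.28  1.85] [-0.47  1.82];  -2.5 [-0.17  2.23] [-0.4   2.28];  -2.0 [-0.09  2.62] [0.8  2.03];  -1.5 [-0.76 -2.3 ] [-0.93 -2.55];  -1.0 [-0.76 -1.8 ] [-0.93 -2.05];  -0.5 [-0.76 -1.3 ] [-0.93 -1.55
[... 2783 characters left out ...]
5 -1.07];  1.5 [-0.94 -0.53] [-0.99 -0.61];  2.0 [-0.87 -0.11] [-0.91 -0.16];  2.5 [-0.8   0.31] [-0.84  0.29];  3.0 [-0.74  0.73] [-0.76  0.74];
TR
  -3.0 [0.33 2.49] [0.   2.66];  -2.5 [0.98 2.27] [1.11 2.33];  -2.0 [-0.17 -2.15] [-0.2  -2.38];  -1.5 [-0.17 -1.65] [-0.2  -1.88];  -1.0 [-0.17 -1.15] [-0.2  -1.38];  -0.5 [-0.17 -0.65] [-0.2  -0.88];  0.0 [-0.17 -0.15] [-0.2  -0.38];  0.5 [-0.17  0.35] [-0.2   0.12];  1.0 [-0.17  0.85] [-0.2   0.62];  1.5 [-0.08  1.22] [-0.2   1.12];  2.0 [0.16 1.41] [0.02 1.36];  2.5 [0.14 1.93] [-0.15  2.05];  3.0 [0.08 2.51] [-0.07  2.46];
(0.643, 0.1055) 46.9 0.642 0.1045
(0.643, 0.0155) 45.6 0.64250004 0.013999999
(0.643, -0.0745) 45.0 0.64250004 -0.0765
```

```bash
cat >> task.py <<'E'
from plant import robot
pi=np.pi
def over(p,yaw,z=.14): robot.goto([p[0],p[1],z],[pi,0,yaw])
def line(p,z,vel=.15,c=None): return robot.move_straight([p[0],p[1],z],vel=vel,contact_N=c)
def state(m):
    s=robot.sense(); print(m,"t%.1f"%s["t"],np.round(s["tcp_pos"],4),"w %.1f mm"%(s["opening"]*85),"gf %.0f"%s["gripper_force"],"F",np.round(s["wrist_force"],1))
def pick_head(k,z,op):
    p=HEAD[k]
    robot.grip(op,20)
    over(p,3.1); print(line(p,z,.15,15)); robot.grip(0); state("sq1"); robot.grip(op); line(p,.1,.2)
    over(p,1.57,.1); print(line(p,z,.15,15)); robot.grip(0,25); state("sq2"); line(p,.1,.15); state("up")
def put_head(k,z,bias=(0,0),op=.75):
    p=np.add(MARK[k],bias); over(p,1.57,.12); line(p,z+.03,.2); print("contact",line(p,z+.0155,.04,6)); state("low")
    robot.grip(op); line(p,.12,.2)
E
python3 - <<'E'
from task import *
pick_head("y",.0125,.85)
E
```

```text
False
sq1 t4.1 [0.4341 0.0981 0.0131] w 27.7 mm gf 19 F [-1.1 -1.7  5.6]
False
sq2 t7.6 [0.4341 0.0983 0.0132] w 28.0 mm gf 24 F [-0.7 -0.7  6.1]
up t8.4 [0.4331 0.0981 0.0996] w 27.9 mm gf 25 F [-0.1  0.2 -0.7]
```

```bash
sed -i 's/^MARK=.*/MARK={"y":(.6427,.105),"b":(.6427,.0148),"g":(.6427,-.0755)}/' task.py
cat >> h.py <<'E'
def blob(f,near,z,lo,hi,r=25):
    m=cv2.inRange(cv2.cvtColor(f["image"],cv2.COLOR_RGB2HSV),(lo,110,40),(hi,255,255))
    c=proj(f,[[*near,z]])[0]; g=np.zeros_like(m); cv2.circle(g,tuple(int(v) for v in c),r,255,-1)
    n,l,st,ce=cv2.connectedComponentsWithStats(m&g); i=1+st[1:,4].argmax()
    return onplane(f,[ce[i]],z)[0]
HUE={"y":((20,35),.0135),"g":((45,80),.0225),"b":((100,125),.018)}
E
python3 - <<'E'
from task import *; from h import *
put_head("y",.0135)
state("done")
d={n:robot.grab_frame(n) for n in("top","side")}; pickle.dump(d,open("f1.pkl","wb"))
(l,z)=HUE["y"]
for n in d: print(n,blob(d[n],MARK["y"],z+.015,*l).round(4))
cv2.imwrite("pics/p1.png",np.hstack([cv2.resize(d[n]["image"][v-40:v+40,u-40:u+40,::-1],(400,400),interpolation=2) for n in d for u,v in [proj(d[n],[[*MARK["y"],.02]])[0].astype(int)]]))
E
```

```text
contact False
low t10.2 [0.6427 0.105  0.029 ] w 27.8 mm gf 25 F [0.1 0.2 0.2]
done t11.3 [0.642  0.1053 0.1194] w 63.6 mm gf 0 F [-0.5  0.8 -0.7]
top [0.6425 0.0994 0.0285]
side [0.6418 0.1033 0.0285]
```

View pics/p1.png

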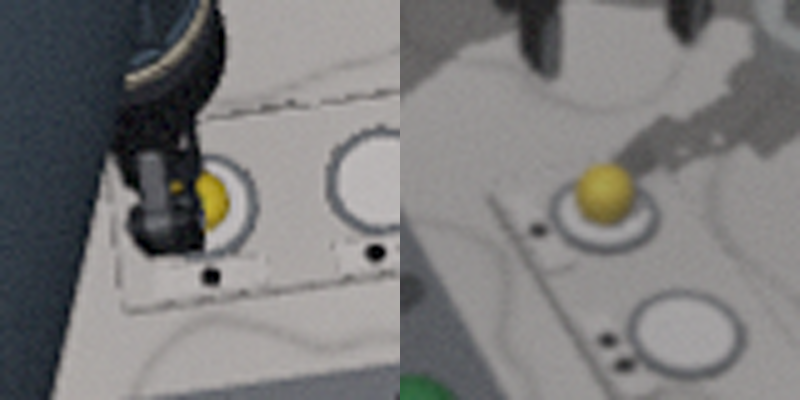

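```bash
python3 - <<'E'
from task import *; from h import *
robot.grip(.95,20); over(HEAD["b"],3.1)
d={n:robot.grab_frame(n) for n in("top","side")}; pickle.dump(d,open("f2.pkl","wb"))
(l,z)=HUE["y"]
for n in d:
    print(n,"head",blob(d[n],MARK["y"],z+.015,*l).round(4))
cv2.imwrite("pics/p2.png",np.hstack([cv2.resize(ortho(d[n],MARK["y"],.04,.015,.0002)[:,:,::-1],(400,400)) for n in d]))
pick_head("b",.0135,.95)
E
```

```text
top head [0.6427 0.1056 0.0285]
side head [0.6418 0.103  0.0285]
False
sq1 t15.2 [ 0.4198 -0.1025  0.0141] w 38.5 mm gf 20 F [-1.5 -0.6  5.9]
False
sq2 t18.6 [ 0.4199 -0.1024  0.0142] w 38.3 mm gf 24 F [-0.9  0.4  7.3]
up t19.4 [ 0.4189 -0.1021  0.0996] w 38.6 mm gf 25 F [ 0.6  0.2 -1. ]
```

View pics/p2.png

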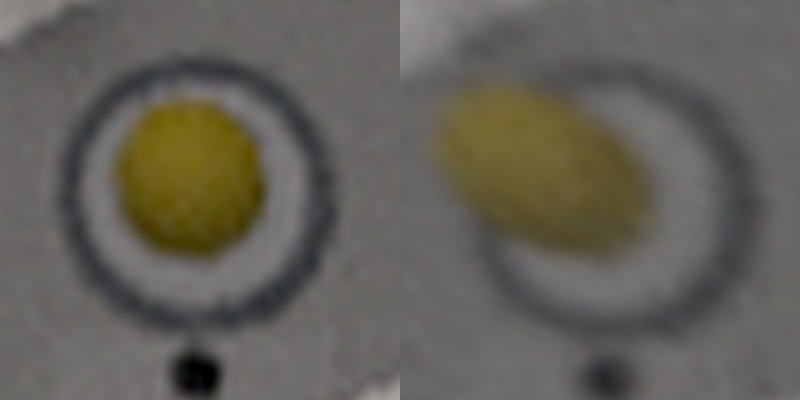

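```bash
cat >> h.py <<'E'
def ring(f,c):
    """centre of the grey ring, radius 22..29 mm, near c: circle fit to the darkest point along each radial line"""
    s=.0002; im=cv2.GaussianBlur(cv2.cvtColor(ortho(f,c,.045,.015,s),cv2.COLOR_RGB2GRAY),(9,9),0); ctr=np.array([224.5,224.5])
    for _ in range(5):
        pol=cv2.warpPolar(im,(160,180),tuple(ctr),160,0)[:,108:150]
        r=108+pol.argmin(1); a=np.deg2rad(np.arange(180)*2+0.)
        k=abs(r-np.median(r))<10
        p=(ctr+np.c_[r*np.cos(a),r*np.sin(a)])[k]
        A=np.c_[p,np.ones(len(p))]; q=np.linalg.lstsq(A,(p**2).sum(1),rcond=None)[0]; ctr=q[:2]/2
    R=np.sqrt(q[2]+ctr@ctr)
    return np.round([c[0]+.045-(ctr[1]+.5)*s,c[1]+.045-(ctr[0]+.5)*s,R*s,k.mean()],4)
E
python3 - <<'E'
from h import *
for fn in("f0.pkl","f2.pkl"):
    d=pickle.load(open(fn,"rb"))
    for n in d:
        for c in((.6427,.105),(.6427,.0148),(.6427,-.0755)): print(fn,n,c,ring(d[n],c))
E
```

```text
f0.pkl top (0.6427, 0.105) [0.6438 0.1055 0.0255 1.    ]
f0.pkl top (0.6427, 0.0148) [0.6437 0.0157 0.0255 1.    ]
f0.pkl top (0.6427, -0.0755) [ 0.6437 -0.0743  0.0255  1.    ]
f0.pkl side (0.6427, 0.105) [0.6423 0.103  0.0258 1.    ]
f0.pkl side (0.6427, 0.0148) [0.6419 0.0131 0.0257 1.    ]
f0.pkl side (0.6427, -0.0755) [ 0.6419 -0.0767  0.0255  1.    ]
f2.pkl top (0.6427, 0.105) [0.6438 0.1055 0.0252 1.    ]
f2.pkl top (0.6427, 0.0148) [0.6436 0.0155 0.0251 1.    ]
f2.pkl top (0.6427, -0.0755) [ 0.6437 -0.0742  0.0255  0.9833]
f2.pkl side (0.6427, 0.105) [0.6419 0.1024 0.0254 0.8556]
f2.pkl side (0.6427, 0.0148) [0.6422 0.0131 0.0255 1.    ]
f2.pkl side (0.6427, -0.0755) [ 0.6417 -0.0764  0.0257  0.9611]
```

```bash
sed -i 's/^MARK=.*/MARK={"y":(.6427,.105),"b":(.6433,.0151),"g":(.6433,-.0749)}/' task.py
python3 - <<'E'
from task import *; from h import *
put_head("b",.0145,op=.8); state("done")
robot.grip(1,20)
pick_head("g",.017,1)
put_head("g",.018,op=.9)
robot.grip(.5,30); over(PL,PL[2]); state("at PL")
d={n:robot.grab_frame(n) for n in("top","side")}; pickle.dump(d,open("f3.pkl","wb"))
for k in "ybg":
    (l,z)=HUE[k]
    for n in d:print(k,n,"head",blob(d[n],MARK[k],z+.014,*l).round(4))
im=[ortho(d["top"],MARK[k],.05,.015,.0003)[:,:,::-1] for k in "ybg"]
im=np.vstack([cv2.resize(np.hstack(im),(795,265)),cv2.resize(d["side"]["image"][110:270,170:450,::-1],(795,330))])
cv2.imwrite("pics/p3.png",im)
E
```

```text
contact False
low t21.4 [0.6433 0.0151 0.03  ] w 38.6 mm gf 25 F [-0.5  0.1 -0.1]
done t22.4 [0.6426 0.0155 0.1193] w 67.9 mm gf 0 F [-0.8 -0.3 -0.3]
False
sq1 t25.5 [0.4997 0.0011 0.0178] w 48.7 mm gf 20 F [-0.5  0.2  6.2]
False
sq2 t28.8 [0.4999 0.0011 0.018 ] w 48.6 mm gf 25 F [-2.1  0.4  5.5]
up t29.5 [0.4985 0.0014 0.0995] w 48.4 mm gf 26 F [-0.4 -0.2 -0.9]
contact False
low t31.2 [ 0.6433 -0.075   0.0335] w 48.4 mm gf 26 F [-0.2 -1.3 -0.9]
at PL t33.4 [ 0.5088 -0.1786  0.1403] w 42.6 mm gf 0 F [0.8 0.7 0.2]
y top head [0.643  0.1057 0.0275]Traceback (most recent call last):
  File "<stdin>", line 10, in <module>
  File "h.py", line 23, in blob
    n,l,st,ce=cv2.connectedComponentsWithStats(m&g); i=1+st[1:,4].argmax()
                                                         ~~~~~~~~~~~~~~~^^
ValueError: attempt to get argmax of an empty sequence
```

```bash
cat >> task.py <<'E'
def plate(P,T,hand):
    robot.grip(.5,40); over(P,P[2]); print(line(P,.0205,.15,15)); robot.grip(0,40); state("gripped"); line(P,.14,.2); state("up")
    q=drop(T,hand); over(q,T[2],.14); line(q,.045,.2); print("contact",line(q,.0248,.04,6)); state("low")
    robot.grip(.4); robot.sleep(.2); line(q,.15,.2); state("released")
E
python3 - <<'E'
from task import *; from h import *
plate(PL,TL,1)
d={n:robot.grab_frame(n) for n in("top","side")}; pickle.dump(d,open("f3.pkl","wb"))
for k in "ybg":
    (l,z)=HUE[k]
    for n in d:
        try: print(k,n,"head",blob(d[n],MARK[k],z+.014,*l).round(4))
        except Exception: print("hidden")
cv2.imwrite("pics/p3.png",np.hstack([cv2.resize(d[n]["image"][:,:,::-1],(400,300)) for n in d]))
E
```

```text
False
gripped t35.3 [ 0.5086 -0.1791  0.0214] w 9.2 mm gf 41 F [-0.4  1.6  5.8]
up t36.0 [ 0.5072 -0.1783  0.139 ] w 9.1 mm gf 40 F [-0.3 -0.1 -0.9]
contact True
low t39.1 [0.4611 0.3467 0.0254] w 8.6 mm gf 41 F [-1.3  0.9  5.4]
released t40.4 [0.4606 0.3464 0.149 ] w 34.3 mm gf 0 F [0.6 0.5 0.2]
y top head [0.6431 0.1057 0.0275]
y side head [0.6417 0.104  0.0275]
b top head [0.6443 0.0161 0.032 ]
b side head [0.6418 0.0136 0.032 ]
g top head [ 0.6427 -0.0741  0.0365]
g side head [ 0.6453 -0.07    0.0365]
```

View pics/p3.png

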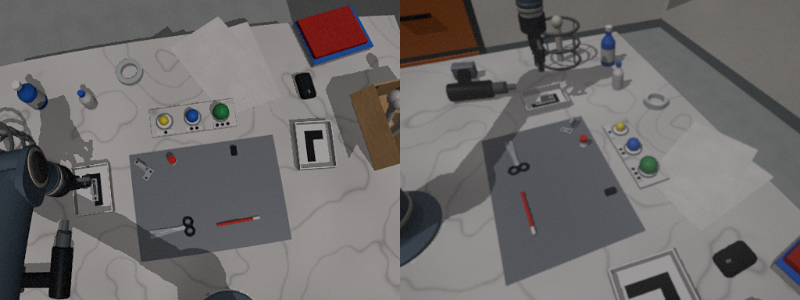

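```bash
python3 - <<'E'
from task import *; from h import *
plate(PR,TR,-1)
robot.goto([.45,.0,.35],[pi,0,2.5]) if False else robot.move_joints([-1.371,.469,-.049,1.532,.024,1.141,-.082])
state("home")
d={n:robot.grab_frame(n) for n in("top","side")}; pickle.dump(d,open("f4.pkl","wb"))
f=d["top"]
r1=np.hstack([ortho(f,MARK[k],.05,.015,.1/266)[:266,:266,::-1] for k in "ybg"])
r2=np.hstack([ortho(f,c[:2],.1,.008,.2/300)[:300,:300,::-1] for c in(TL,TR)]+[cv2.resize(d["side"]["image"][140:260,240:320,::-1],(200,300),interpolation=2)])[:,:798]
w=min(r1.shape[1],r2.shape[1]); cv2.imwrite("pics/p4.png",np.vstack([r1[:,:w],r2[:,:w]]))
for k in "ybg":
    l,z=HUE[k]
    for n in d: print(k,n,blob(d[n],MARK[k],z+.014,*l,r=32).round(4),ring(d[n],MARK[k]))
E
```

```text
False
gripped t44.6 [0.5116 0.1882 0.0214] w 9.4 mm gf 41 F [-0.5 -0.6  5.1]
up t45.4 [0.5103 0.1871 0.1387] w 9.1 mm gf 41 F [ 0.2 -0.  -1. ]
contact True
low t48.4 [ 0.5004 -0.3457  0.0254] w 9.3 mm gf 41 F [-0.6 -0.1  5.2]
released t49.8 [ 0.4998 -0.3453  0.149 ] w 33.6 mm gf 0 F [ 0.4 -0.6  0. ]
home t53.5 [0.1538 0.6574 0.2422] w 34.0 mm gf 0 F [ 0.3 -0.2 -0.3]
y top [0.6431 0.1057 0.0275] [0.6435 0.1053 0.0253 0.9889]
y side [0.6418 0.1037 0.0275] [0.6416 0.1023 0.0253 0.8278]
b top [0.6442 0.0162 0.032 ] [0.6427 0.0154 0.0248 0.7944]
b side [0.6418 0.0139 0.032 ] [0.6422 0.0132 0.0257 0.7389]
g top [ 0.6427 -0.0742  0.0365] [ 0.6497 -0.0757  0.0237  0.9778]
g side [ 0.6446 -0.0695  0.0365] [ 0.6429 -0.0761  0.0264  0.5167]
```

View pics/p4.png

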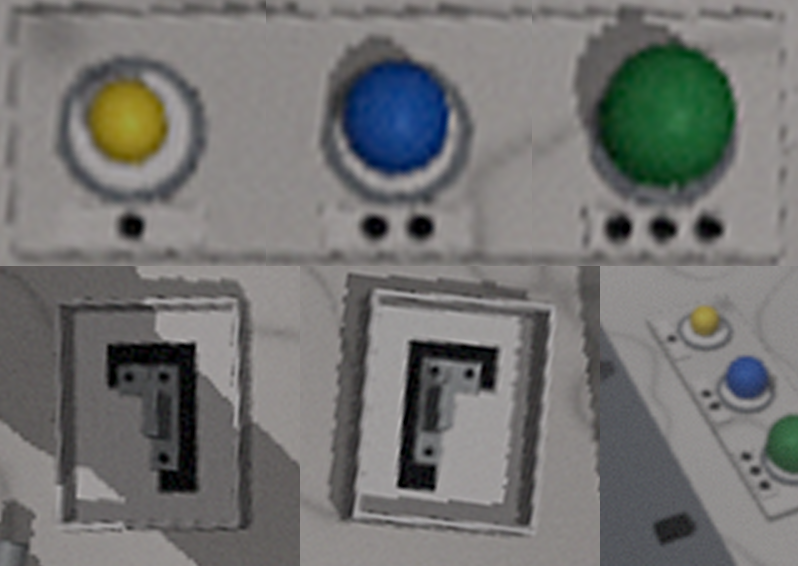

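```bash
python3 - <<'E'
from h import *; from task import MARK
d=pickle.load(open("f4.pkl","rb"))
out=[]
for n in d:
    f=d[n]; hsv=cv2.cvtColor(f["image"],cv2.COLOR_RGB2HSV)
    m=cv2.inRange(hsv,(40,60,15),(90,255,255)); k,l,st,ce=cv2.connectedComponentsWithStats(m); i=1+st[1:,4].argmax()
    (c,ax,an)=cv2.minAreaRect(cv2.findContours((l==i).astype(np.uint8),0,1)[0][0])
    print(n,st[i],ce[i].round(1),[onplane(f,[ce[i]],z)[0].round(4) for z in(.033,.0375,.04)],"expected px",proj(f,[[*MARK["g"],.0375]])[0].round(1))
    u,v=ce[i].astype(int); im=cv2.resize(f["image"][v-25:v+25,u-25:u+25,::-1],(400,400),interpolation=2); out.append(im)
cv2.imwrite("pics/p5.png",np.hstack(out))
E
```

```text
top [272 132  21  21 339] [282.3 142.5] [array([ 0.6438, -0.0739,  0.033 ]), array([ 0.6424, -0.0735,  0.0375]), array([ 0.6416, -0.0732,  0.04  ])] expected px [282.8 142. ]
side [307 200  22  22 391] [317.6 210.7] [array([ 0.6433, -0.0746,  0.033 ]), array([ 0.6409, -0.0778,  0.0375]), array([ 0.6395, -0.0795,  0.04  ])] expected px [318.  209.4]
```

View pics/p5.png

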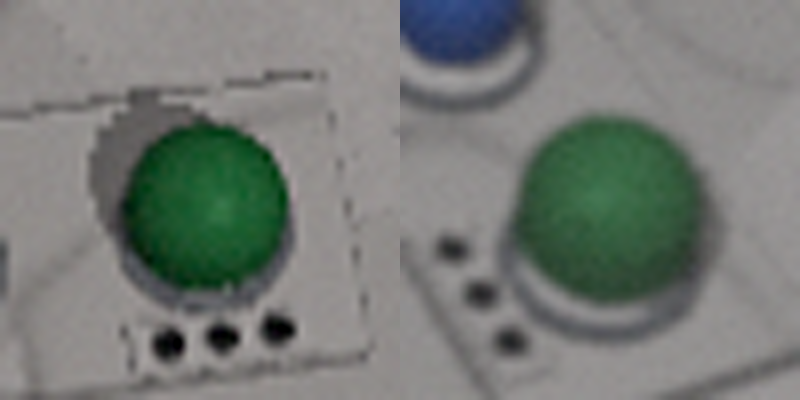

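```bash
python3 -c "
from plant import robot
print(robot.close_job())"
```

```text
the job is handed in; nothing more can be done
None
```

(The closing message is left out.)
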